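Stow the water-sampling kit in its matching holders

TASK

Pack up the sampling kit on the field table: stand the brown glass jar, the small round pot, the square bottle and the oblong instrument case each upright inside the rim of the grey holder whose shape and size match it, flat on the holder's floor. Keep each one upright the whole time and set it down gently, not dropped; leave the yellow bowl where it stands.

Things in the scene. Friction and masses are not known exactly. Their poses are not given: they have to be found in the camera images.
- jar: Brown glass sample jar with a paper label band and a flat steel lid, round, 56 mm diameter, 80 mm high (glass to 66 mm, then a 55 mm lid), about 0.22 kg. Loose, standing upright on the table at the start, yaw within 0.6 rad. Origin: centre of its underside; z up. 
- pot: Small round white plastic specimen pot with a grey cap, 36 mm diameter all the way up, 62 mm high, about 0.05 kg. Loose, standing upright on the table at the start, yaw within 0.6 rad. Origin: centre of its underside; z up. 
- bottle: Square white plastic bottle, body 44 x 44 mm and 62 mm high, with a round grey screw cap 32 mm across whose top is at 86 mm, about 0.14 kg. Its x and y axes are square to its flat sides. Loose, standing upright on the table at the start, yaw within 0.6 rad. Origin: centre of its underside; z up. 
- case: Oblong dark grey hard instrument case with a steel clasp and a steel strip on top, 80 mm along its x, 34 mm along its y, 60 mm high, about 0.17 kg. Loose, standing upright on the table at the start, yaw within 0.6 rad. Origin: centre of its underside; z up. 
- jar_holder: Large round holder for the jar, inside diameter 72 mm, outside 82 mm. Fixed to the table at any place and with any yaw within 0.6 rad of the world axes. Light grey plastic with a black inner floor, floor 4 mm thick, rim wall 5 mm thick and 12 mm high above the table. Origin: centre of its underside, on the table; z up. 
- pot_holder: Small round holder for the pot, inside diameter 52 mm, outside 62 mm. Fixed to the table at any place and with any yaw within 0.6 rad of the world axes. Light grey plastic with a black inner floor, floor 4 mm thick, rim wall 5 mm thick and 12 mm high above the table. Origin: centre of its underside, on the table; z up. 
- bottle_holder: Square holder for the bottle, inside 60 x 60 mm, outside 70 x 70 mm, sides along its x and y. Fixed to the table at any place and with any yaw within 0.6 rad of the world axes. Light grey plastic with a black inner floor, floor 4 mm thick, rim wall 5 mm thick and 12 mm high above the table. Origin: centre of its underside, on the table; z up. 
- case_holder: Oblong holder for the case, inside 96 mm along its x and 50 mm along its y, outside 106 x 60 mm. Fixed to the table at any place and with any yaw within 0.6 rad of the world axes. Light grey plastic with a black inner floor, floor 4 mm thick, rim wall 5 mm thick and 12 mm high above the table. Origin: centre of its underside, on the table; z up. 
- bowl: Bystander: yellow plastic bowl, 116 mm across the rim, 60 mm high, loose, to be left where it is. Origin: centre of its underside. It and the eight things above take nine places on the table in any arrangement, centres at least 120 mm apart; small low clutter (under 40 mm high) lies between them.
There are look-alikes about, which are no part of the job. What is shaped like the case_holder but green, orange or red is not meant.

How it is judged:
At the end, for the whole second after the job is handed in: Jar, pot, bottle and case each stand in their own holder: centre within 13 mm of the holder's centre, underside less than 7.5 mm above the holder's underside (that is, on its 4 mm floor and not on the rim), tilted less than 0.1 rad, at rest (horizontal distance between jar and jar_holder below 0.013 m and z of jar in the frame of jar_holder below 0.0075 m and angle between each of jar, pot, bottle, case's own z axis and vertical below 0.1 rad and linear speed of each of jar, pot, bottle, case below 0.02 m/s and horizontal distance between pot and pot_holder below 0.013 m and z of pot in the frame of pot_holder below 0.0075 m and horizontal distance between bottle and bottle_holder below 0.013 m and z of bottle in the frame of bottle_holder below 0.0075 m and horizontal distance between case and case_holder below 0.013 m and z of case in the frame of case_holder below 0.0075 m); the robot touches nothing.
It fails at once if a piece of the kit is tipped by more than 0.6 rad (angle between any of jar, pot, bottle, case's own z axis and vertical above 0.6 rad).
It fails at once if a piece of the kit is dropped: it comes down into its holder (within the last 30 mm) faster than 0.6 m/s ((linear speed of jar above 0.6 m/s and horizontal distance between jar and jar_holder below 0.03 m and z of jar in the frame of jar_holder below 0.034 m) or (linear speed of pot above 0.6 m/s and horizontal distance between pot and pot_holder below 0.03 m and z of pot in the frame of pot_holder below 0.034 m) or (linear speed of bottle above 0.6 m/s and horizontal distance between bottle and bottle_holder below 0.03 m and z of bottle in the frame of bottle_holder below 0.034 m) or (linear speed of case above 0.6 m/s and horizontal distance between case and case_holder below 0.03 m and z of case in the frame of case_holder below 0.034 m)).
It fails at once if the bowl is moved by more than 30 mm (distance of bowl from where it was at the start of the episode above 0.03 m).
It also fails if it takes over 96 s, if anything falls off the work surface, if the arm or the gripper's body presses on something with over 40 N, if the wrist force passes 120 N, or if a joint passes its speed limit or range.

ROBOT

A 6-joint arm with a two-finger parallel gripper is mounted at the origin on the work surface. World frame = base frame: x ahead of the robot, y to its left, z up, the work surface at z = 0. Lengths are in m, angles in rad, forces in N, time in s.
With the tool pointing down it reaches from about 0.35 to 0.85 m from the base axis. Payload 8.1 kg.
Tool frame: the origin (TCP) lies on the centre line of the jaws, within the pads' length; the fingertips stand robot.tip_extent ahead of it and the grasp point (between the pads) lies 11 mm behind it (robot.tip_extent is the distance from the TCP to the fingertips, in m); y points along the fingers, z is the direction in which the jaws open and shut, and the axes are right-handed (so a half turn about y gives the same grasp; the last joint's range is limited). The gripper opens to 93 mm and grips with 3 to 60 N. Pads are 15 mm wide; open, the fingers measure 128 mm over their backs; the gripper's body (75 mm by 188 mm) begins 65 mm behind the grasp point.
Start: joints at [1.037, 0.13, 1.488, -0, 1.523, -0.085], TCP at [0.26, 0.541, 0.227] pointing down, gripper open.
Joint ranges: [-2.96, 2.96], [-0.89, 2.26], [0.02, 2.5], [-1.34, 4.48], [0, 2.73], [-2.66, 2.66]. Speed limits (rad/s): [2.39, 2.39, 2.79, 3.14, 3.14, 3.14].

INTERFACE

Orientations are given as a rotation vector (axis times angle).
In Python, from plant import monitor, optics, robot gives the robot as it stands.
- The arm moves only by the shell command python3 -m inch 'ROWS' [OPENING] [FORCE]. ROWS is JSON, a list that holds one entry, the list of rows, each a list of 6 numbers: the shift along the tool's x, y, z in mm, then the turn, a rotation vector about the tool's x, y, z in rad. A call has 1 to 8 rows; each row shifts and turns the commanded pose from where the row before left it, along the tool's axes as they then stand; what a row does not reach is not made up. A row lasts 1/8 s, in which the tool goes at most 62.5 mm and 10.7 degrees, less where a joint would pass 70% of its speed; a pose out of reach is approached as far as the arm can. A call is refused whole if a number of a shift passes 62.5 or a number of a turn 0.188, either way. A call with a gripper value outside its range is refused whole. OPENING is the finger opening in mm, from 0 to 93, set as the call begins (- or left out, the last holds). The fingers move at their own pace and stop on an object; FORCE is the grip in N (left out, the last holds). Time passes only in rows, so rows that do not move let the fingers close. It gives the time, the measured TCP pose, the force and the opening at its end, in the units of the state.
- monitor.read_state(): the state, without advancing time (a new reading comes with each control period).
- optics.read_camera(name): name is "side" or "top" or "wrist"; returns a dict with "image" (420x560x3 uint8, blue, green, red), "fx", "fy", "cx", "cy" (pixels), "rvec" (rotation vector, rad) and "tvec" (3), from world to camera coordinates, as OpenCV has them. Camera axes: x right, y down, z forward; pixel columns grow to the right and rows downward; lengths in m; the calibration is good to about 2 mm. The wrist camera is an equidistant fisheye: a pixel r from the principal point sees the ray r / f radians off the axis. A picture is of the moment at which its call begins. There is no depth.
- robot.close_job(): hands the job in, once; it reports no verdict.
The state is a dict: "t": time; "q": joint angles; "dq": joint speeds; "joint_torque": joint torques, N m; "tool_pos": TCP position; "orientation": TCP orientation; "force": force on the tool from outside, world axes, zero at the start; "wrist_torque": the same for the moment, N m; "opening": finger opening in m.
Only numpy, scipy, OpenCV 4.12 (cv2) and the standard library are available. Lean on these libraries where they do the work, as an engineer would, in place of code of your own. Each camera call takes 0.05 s, during which the arm holds its last target.

## Working session

There is one attempt and no reset: what is moved stays moved. The work goes in short steps, Python scripts to look and compute and a shell command to move; the robot and the scene stay as the last step left them, time stands still between calls to the robot, and variables do not carry over. Pictures are saved under pics/ and viewed, and the job is handed in when it is done.

```bash
ls; mkdir -p pics
python3 - <<'E'
from plant import monitor, optics, robot
import cv2,pprint
print(robot.tip_extent); pprint.pprint(monitor.read_state())
for n in ["side","top","wrist"]:
    c=optics.read_camera(n); cv2.imwrite(f"pics/{n}0.png",c["image"]); print(n,[c[k] for k in ("fx","fy","cx","cy","rvec","tvec")])
E
```

```text
pics
0.008
{'dq': array([-8.03719168e-04,  1.10193001e-03,  1.18649909e-03, -2.25886667e-04,
       -2.41429091e-03, -5.14358491e-05]),
 'force': array([0.03548661, 0.30276043, 0.03195095]),
 'joint_torque': array([ 8.04909741e-04, -5.59826267e+01, -4.91782129e+01,  7.71603291e-02,
        3.47996922e-02, -2.06187765e-04]),
 'opening': 0.09307023500928077,
 'orientation': array([-1.54371915,  0.35248173, -0.35157512]),
 'q': array([ 1.03663863e+00,  1.31147934e-01,  1.48927745e+00,  2.14038665e-05,
        1.52298043e+00, -8.53657027e-02]),
 't': 0.0,
 'tool_pos': array([0.2600007 , 0.54013189, 0.22559633]),
 'wrist_torque': array([-0.00069759,  0.00449084,  0.03934219])}
side [520.6089085743436, 520.6089085743436, 278.2263993225397, 205.31257225107314, array([ 2.28523851, -0.40852412,  0.17824138]), array([-0.44866549,  0.13438962,  1.49509808])]
top [393.34946259349226, 393.34946259349226, 278.03894642027524, 204.01793419070782, array([ 2.10916881, -2.16950003,  0.16738047]), array([-0.00839238,  0.48563777,  1.08935193])]
wrist [325.19226210127806, 325.19226210127806, 277.42561327233074, 211.83112512450208, array([-2.47460128, -1.55729754, -0.19336864]), array([-0.59947155, -0.03035192,  0.38862478])]
```

View pics/top0.png

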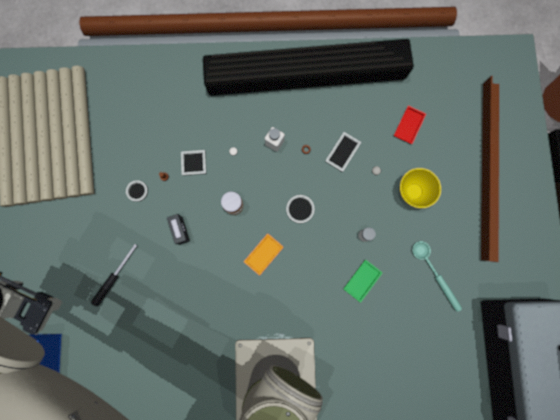

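View pics/side0.png

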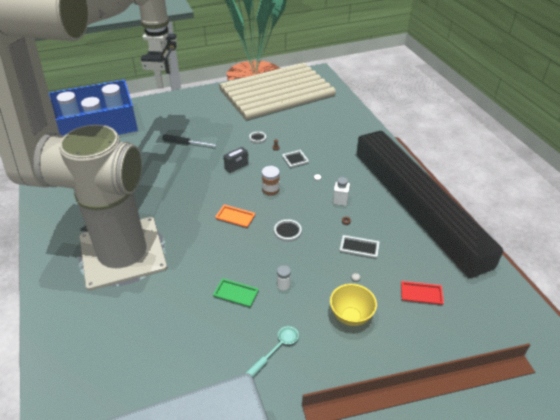

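View pics/wrist0.png

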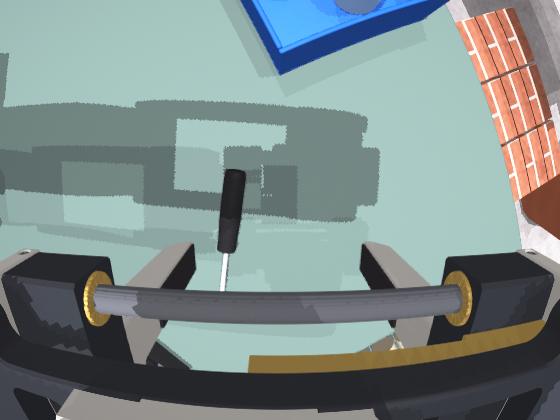

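Run:
```python
import cv2
t=cv2.imread("pics/top0.png"); s=cv2.imread("pics/side0.png")
cv2.imwrite("pics/tl.png",cv2.resize(t[125:255,115:260],None,fx=5,fy=4.6154,interpolation=cv2.INTER_CUBIC) if 0 else cv2.resize(t[140:250,115:260],None,fx=5,fy=5,interpolation=cv2.INTER_CUBIC))
cv2.imwrite("pics/tr.png",cv2.resize(t[120:250,255:400],None,fx=4.6,fy=4.6,interpolation=cv2.INTER_CUBIC)[:598])
cv2.imwrite("pics/sd.png",cv2.resize(s[125:300,215:385],None,fx=3.4,fy=3.4,interpolation=cv2.INTER_CUBIC))
```

```text
(no output)
```

View pics/tl.png

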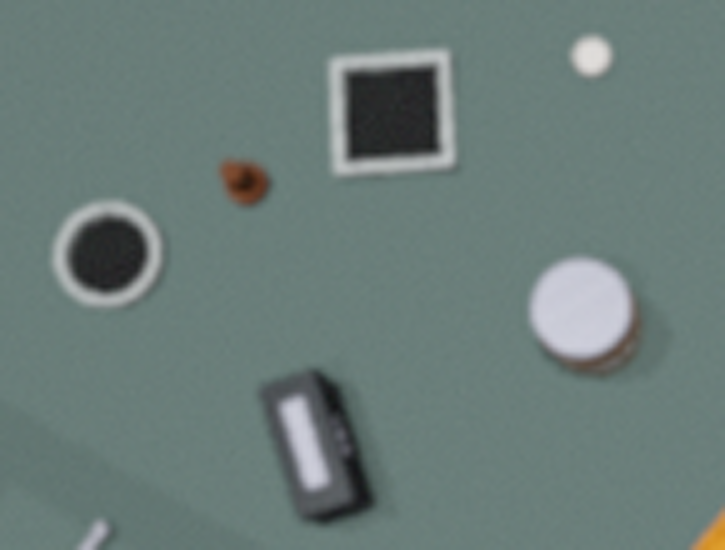

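View pics/tr.png

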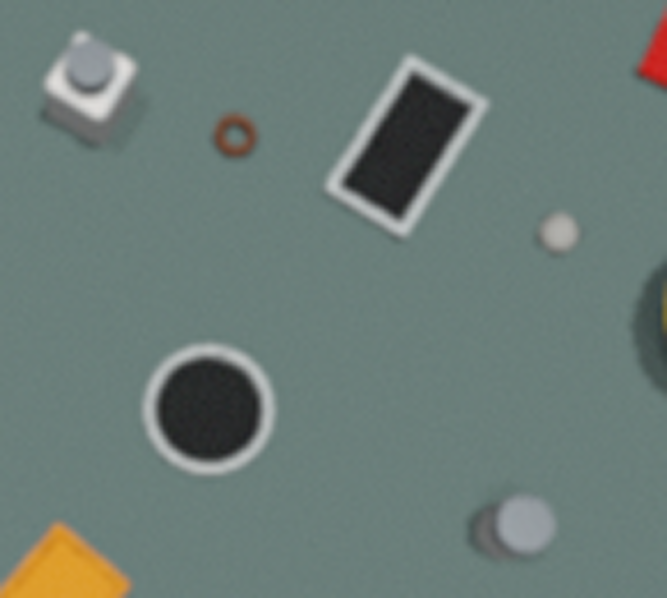

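View pics/sd.png

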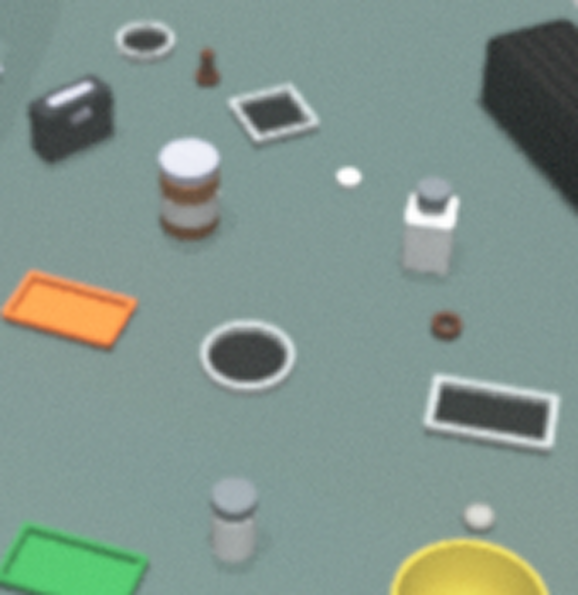

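```bash
cat > h.py <<'E'
import numpy as np, cv2
from plant import monitor, optics, robot
from scipy.spatial.transform import Rotation as R
def ray(c,u,v,fish=False):
    if fish:
        d=np.array([u-c["cx"],v-c["cy"]]); r=np.hypot(*d); th=r/c["fx"]
        k=np.array([*(d/max(r,1e-9)*np.sin(th)),np.cos(th)])
    else: k=np.array([(u-c["cx"])/c["fx"],(v-c["cy"])/c["fy"],1])
    M=R.from_rotvec(c["rvec"]).as_matrix(); return -M.T@c["tvec"],M.T@k
def at(c,u,v,z,fish=False):
    o,d=ray(c,u,v,fish); return (o+d*(z-o[2])/d[2])[:2]
def proj(c,p,fish=False):
    k=R.from_rotvec(c["rvec"]).apply(np.asarray(p,float))+c["tvec"]
    if fish:
        s=np.hypot(k[0],k[1]); th=np.arctan2(s,k[2]); return np.array([c["cx"]+c["fx"]*th*k[0]/s,c["cy"]+c["fy"]*th*k[1]/s])
    return np.array([c["cx"]+c["fx"]*k[0]/k[2],c["cy"]+c["fy"]*k[1]/k[2]])
def go(x,y,z,yaw=None):
    """yaw: world angle of the jaw axis (mod pi). prints shift in tool mm and turn about tool y, and remaining tilt"""
    s=monitor.read_state(); r=R.from_rotvec(s["orientation"]); m=r.as_matrix()
    d=np.array([x,y,z])-s["tool_pos"]
    jz=m[:,2]; cur=np.arctan2(jz[1],jz[0])
    print("t",round(s["t"],2),"pos",np.round(s["tool_pos"],4),"jawyaw",round(cur,3),"q",np.round(s["q"],2),"open",round(s["opening"]*1000,1),"F",np.round(s["force"],1))
    print("y_tool in world",np.round(m[:,1],3),"shift mm",np.round(r.inv().apply(d)*1000,1))
    if yaw is not None:
        a=(yaw-cur+np.pi/2)%np.pi-np.pi/2
        print("turn about tool y", round(-a,3),"after turn the shift would be",np.round((R.from_euler('z',a)*r).inv().apply(d)*1000,1))
        # levelling turn
E
python3 - <<'E'
from h import *
T=optics.read_camera("top");S=optics.read_camera("side")
L=lambda x,y:(115+(x+.5)/5-.5,140+(y+.5)/5-.5)
Q=lambda x,y:(255+(x+.5)/4.6-.5,120+(y+.5)/4.6-.5)
D=lambda x,y:(215+(x+.5)/3.4-.5,125+(y+.5)/3.4-.5)
def show(n,p,c,z):
    w=np.array([at(c,*q,z) for q in p]); print(n,"centre",w.mean(0).round(4), "ang",[round(float(np.arctan2(*(w[(i+1)%len(w)]-w[i])[::-1])),3) for i in range(len(w))] if len(w)>1 else "","len",[round(float(np.linalg.norm(w[(i+1)%len(w)]-w[i])),3) for i in range(len(w))])
show("poth T",[L(107,253)],T,.012); show("poth S",[D(146,40)],S,.012)
show("both T",[L(329,58),L(447,49),L(456,166),L(335,176)],T,.012); show("both S",[D(229,101),D(292,85),D(319,120),D(259,143)],S,.012)
show("jar T",[L(582,308)],T,.08); show("jar S",[D(189,159)],S,.08)
show("case T strip",[L(291.5,394),L(315,490)],T,.06)
show("case S strip",[D(50,102),D(92,87)],S,.06)
show("bottle cap T",[Q(90,64)],T,.086); show("bottle cap S",[D(434,188)],S,.086)
show("bottle body T",[Q(82,32),Q(137,68),Q(98,125),Q(43,85)],T,.062)
show("caseh T",[Q(411,54),Q(489,101),Q(405,238),Q(325,186)],T,.012)
show("caseh S",[D(434,376),D(559,395),D(551,448),D(427,430)],S,.012)
show("jarh T",[Q(209,409)],T,.012);show("jarh S",[D(248,355)],S,.012)
show("pot T",[Q(526,524)],T,.062);show("pot S",[D(235,495)],S,.062)
show("clutter peg",[L(245,185)],T,0.02);show("clutter white",[L(591,56)],T,0.01);show("ring",[Q(236,136)],T,.01);show("dome",[Q(559,232)],T,.01)
show("bowl",[(420,188)],T,.06)
go(0.5,0,0.2,0)
E
```

```text
poth T centre [0.5425 0.396 ] ang  len [0.0]
poth S centre [0.5428 0.3919] ang  len [0.0]
both T centre [0.6235 0.2283] ang [-1.521, -3.066, 1.627, 0.06] len [0.071, 0.072, 0.072, 0.073]
both S centre [0.6255 0.2266] ang [0.042, -1.518, -2.949, 1.621] len [0.071, 0.064, 0.072, 0.075]
jar T centre [0.4902 0.1077] ang  len [0.0]
jar S centre [0.4904 0.1055] ang  len [0.0]
case T strip centre [0.4224 0.266 ] ang [-2.892, 0.25] len [0.056, 0.056]
case S strip centre [0.4235 0.2645] ang [0.197, -2.945] len [0.047, 0.047]
bottle cap T centre [ 0.6794 -0.0167] ang  len [0.0]
bottle cap S centre [ 0.6815 -0.0175] ang  len [0.0]
bottle body T centre [ 0.6789 -0.0164] ang [-2.199, 2.53, 0.897, -0.64] len [0.042, 0.044, 0.043, 0.042]
caseh T centre [ 0.6446 -0.2219] ang [-2.168, 2.556, 0.946, -0.605] len [0.06, 0.108, 0.062, 0.107]
caseh S centre [ 0.6446 -0.2238] ang [-0.566, -2.171, 2.591, 1.036] len [0.107, 0.062, 0.103, 0.064]
jarh T centre [ 0.4742 -0.0861] ang  len [0.0]
jarh S centre [ 0.475  -0.0891] ang  len [0.0]
pot T centre [ 0.3916 -0.2715] ang  len [0.0]
pot S centre [ 0.3929 -0.2734] ang  len [0.0]
clutter peg centre [0.5795 0.3128] ang  len [0.0]
clutter white centre [0.6553 0.1092] ang  len [0.0]
ring centre [ 0.654  -0.1105] ang  len [0.0]
dome centre [ 0.5837 -0.3169] ang  len [0.0]
bowl centre [ 0.5162 -0.4243] ang  len [0.0]
t 0.25 pos [0.2602 0.5403 0.2261] jawyaw 1.122 q [ 1.04  0.13  1.49 -0.    1.52 -0.09] open 93.0 F [0.  0.4 0.8]
y_tool in world [-0.    -0.001 -1.   ] shift mm [ 450.5   26.4 -382.7]
turn about tool y 1.122 after turn the shift would be [540.3  25.9 239.8]
```

```bash
python3 -m inch '[[[0,0,0,0,-0.17,0],[0,0,0,0,-0.17,0],[0,0,0,0,-0.17,0],[0,0,0,0,-0.17,0]]]'; python3 -c "
from h import *
go(.423,.265,.15,1.80)"
```

```text
t: 0.75
tool_pos: [0.2603, 0.5405, 0.2264]
orientation: [-1.563, -0.186, 0.186]
force: [-0.0, 0.1, -0.9]
opening: 0.0933
t 0.75 pos [0.2603 0.5405 0.2264] jawyaw 1.808 q [ 1.04  0.13  1.49  0.    1.52 -0.77] open 93.3 F [-0.   0.1 -0.9]
y_tool in world [-0. -0. -1.] shift mm [  93.6   76.5 -306. ]
turn about tool y 0.008 after turn the shift would be [  95.9   76.5 -305.3]
```

```bash
python3 -m inch '[[[15.7,10,-51,0,0,0],[15.7,10,-51,0,0,0],[15.7,13,-51,0,0,0],[15.7,13,-51,0,0,0],[15.7,15,-51,0,0,0],[15.7,15,-51,0,0,0],[0,0,0,0,0,0]]]' 70 25; python3 -c "
from h import *
go(.423,.265,.15,1.80)
c=optics.read_camera('wrist'); im=c['image'].copy()
for a in range(0,1):
  Rm=R.from_euler('z',.23).as_matrix()
  for z,col in ((0,(0,255,0)),(.06,(0,0,255))):
    P=[tuple(int(v) for v in proj(c,Rm@np.array([x,y,0])+[.423,.265,z],True)) for x,y in ((.04,.017),(-.04,.017),(-.04,-.017),(.04,-.017))]
    cv2.polylines(im,[np.array(P)],True,col,1)
cv2.imwrite('pics/w1.png',im)"
```

```text
t: 1.62
tool_pos: [0.4228, 0.261, 0.1492]
orientation: [-1.565, -0.176, 0.179]
force: [-0.1, -0.0, 0.4]
opening: 0.0698
t 1.62 pos [0.4228 0.261  0.1492] jawyaw 1.797 q [ 0.45 -0.1   1.86 -0.    1.38 -1.35] open 69.8 F [-0.1 -0.   0.4]
y_tool in world [-0.002 -0.002 -1.   ] shift mm [ 1.1 -0.8  3.8]
turn about tool y -0.003 after turn the shift would be [ 1.1 -0.8  3.8]
```

View pics/w1.png

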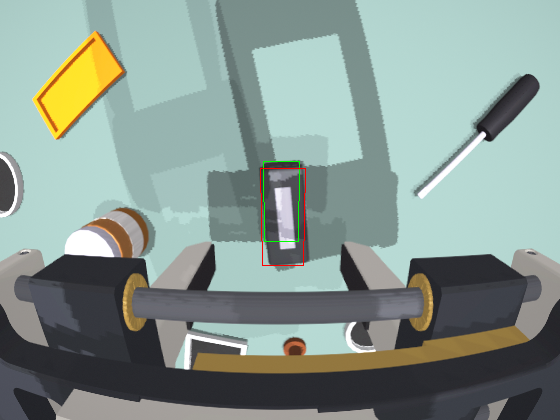

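```bash
python3 -c "
from h import *
c=optics.read_camera('wrist')
cv2.imwrite('pics/w1c.png',cv2.resize(c['image'][145:285,220:350],None,fx=4,fy=4,interpolation=cv2.INTER_CUBIC))
import pickle;pickle.dump(c,open('c.pkl','wb'))"
```

```text
(no output)
```

View pics/w1c.png

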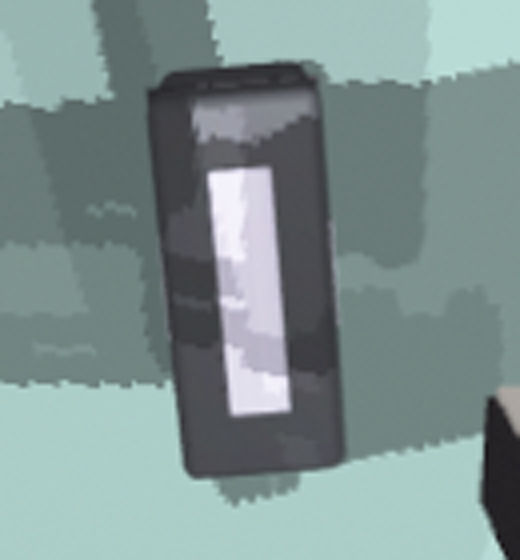

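Case top corners in the crop: (150,90), (318,83), (343,462), (190,474).

```bash
python3 -c "
from h import *
import pickle;c=pickle.load(open('c.pkl','rb'))
w=np.array([at(c,220+x/4,145+y/4,.06,True) for x,y in ((150,90),(318,83),(343,462),(190,474),(239,168),(261,412))])
print(w.round(4),w[:4].mean(0),w[4:].mean(0))
for a,b in ((3,0),(2,1),(5,4)): d=w[a]-w[b]; print(np.arctan2(d[1],d[0]),np.linalg.norm(d))
go(.4235,.2645,.032,1.8)
"
```

```text
[[0.3877 0.2387]
 [0.3791 0.2697]
 [0.4534 0.2937]
 [0.4631 0.2635]
 [0.3986 0.2588]
 [0.4464 0.2746]] [0.42080561 0.26642016] [0.42251334 0.26668625]
0.31774577821249045 0.07936387100024582
0.31224296802348633 0.07808419015514817
0.3196557189099975 0.05031100682190613
t 1.73 pos [0.4222 0.2641 0.1506] jawyaw 1.8 q [ 0.46 -0.1   1.86  0.    1.38 -1.34] open 70.2 F [-0.1  0.6  0.1]
y_tool in world [-0.  0. -1.] shift mm [1.400e+00 1.186e+02 1.000e-01]
turn about tool y 0.0 after turn the shift would be [1.400e+00 1.186e+02 1.000e-01]
```

```bash
python3 -m inch '[[[0,30,1.5,0,-0.085,0],[0,30,0,0,0,0],[0,29,0,0,0,0],[0,29,0,0,0,0],[0,0,0,0,0,0]]]' 70 25; python3 -m inch '[[[0,0,0,0,0,0],[0,0,0,0,0,0],[0,0,0,0,0,0]]]' 10 25;python3 -c "
from h import *
go(.422,.266,.032,1.885)"
```

```text
t: 2.35
tool_pos: [0.4193, 0.2662, 0.0308]
orientation: [-1.557, -0.246, 0.253]
force: [0.2, 0.8, 0.8]
opening: 0.0702
t: 2.72
tool_pos: [0.4226, 0.2663, 0.0339]
orientation: [-1.556, -0.25, 0.247]
force: [-0.9, -0.2, -0.3]
opening: 0.045
t 2.73 pos [0.4226 0.2663 0.0339] jawyaw 1.887 q [ 0.46  0.05  1.95  0.    1.15 -1.43] open 45.0 F [-0.9 -0.2 -0.3]
y_tool in world [ 0.002  0.001 -1.   ] shift mm [-0.7  1.9 -0.1]
turn about tool y 0.002 after turn the shift would be [-0.7  1.9 -0.1]
```

```bash
python3 -m inch '[[[0,0,0,0,0,0],[0,0,0,0,0,0],[0,0,0,0,0,0],[0,0,0,0,0,0]]]' 10 25; python3 -m inch '[[[0,-15,0,0,0,0],[0,-30,0,0,0,0],[0,-35,0,0,0,0],[0,-35,0,0,0,0],[0,-15,0,0,0,0],[0,0,0,0,0,0]]]' ;python3 -c "
from h import *
go(.6446,-.223,.17,.98)"
```

```text
t: 3.22
tool_pos: [0.4221, 0.266, 0.0332]
orientation: [-1.556, -0.249, 0.248]
force: [-1.1, -0.4, 6.6]
opening: 0.034
t: 3.98
tool_pos: [0.4224, 0.2661, 0.1636]
orientation: [-1.556, -0.25, 0.246]
force: [-0.6, -1.1, -1.0]
opening: 0.0342
t 3.98 pos [0.4224 0.2661 0.1636] jawyaw 1.887 q [ 0.46 -0.11  1.84 -0.    1.4  -1.43] open 34.2 F [-0.6 -1.1 -1. ]
y_tool in world [ 0.002  0.001 -1.   ] shift mm [  59.2   -6.4 -533.9]
turn about tool y 0.907 after turn the shift would be [ 457.    -5.5 -282.4]
```

```bash
python3 -m inch '[[[4,0,-30,0,0,0],[6,0,-50,0,0,0],[6,0,-55,0,0,0],[6,0,-55,0,0,0],[6,0,-55,0,0,0],[6,0,-55,0,0,0],[6,0,-55,0,0,0],[6,0,-55,0,0,0]]]'; python3 -m inch '[[[6,0,-55,0,0,0],[5,0,-40,0,0,0],[2,0,-29,0,0,0],[0,0,0,0,0.18,0],[0,0,0,0,0.18,0],[0,0,0,0,0.18,0],[0,0,0,0,0.18,0],[0,0,0,0,0.18,0]]]'; python3 -m inch '[[[0,0,0,0,0,0]]]'; python3 -c "
from h import *
go(.6446,-.223,.17,.98)
c=optics.read_camera('wrist');cv2.imwrite('pics/w2.png',c['image'])
import pickle;pickle.dump(c,open('c.pkl','wb'))"
```

```text
t: 4.97
tool_pos: [0.5923, -0.1111, 0.16]
orientation: [-1.555, -0.246, 0.25]
force: [1.3, 0.7, -1.9]
opening: 0.0337
t: 5.98
tool_pos: [0.6427, -0.2229, 0.1596]
orientation: [-1.521, 0.465, -0.459]
force: [-0.5, 0.3, -0.8]
opening: 0.0337
t: 6.1
tool_pos: [0.6428, -0.2229, 0.16]
orientation: [-1.522, 0.459, -0.454]
force: [-0.6, 0.2, -1.3]
opening: 0.034
t 6.1 pos [ 0.6428 -0.2229  0.16  ] jawyaw 0.988 q [-0.41  0.38  1.31  0.    1.45 -1.4 ] open 34.0 F [-0.6  0.2 -1.3]
y_tool in world [-0.003  0.001 -1.   ] shift mm [  1.5 -10.    0.9]
turn about tool y 0.008 after turn the shift would be [  1.5 -10.    0.9]
```

View pics/w2.png

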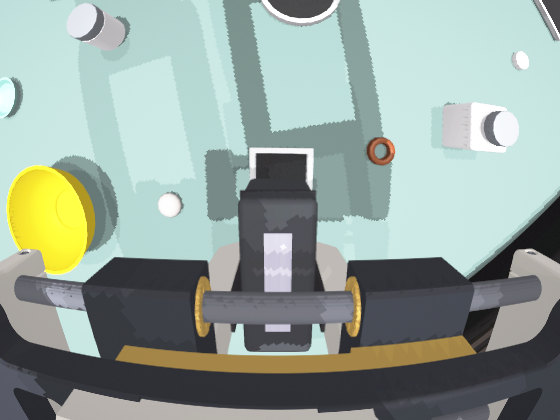

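```bash
python3 -c "
from h import *
import pickle;c=pickle.load(open('c.pkl','rb'))
a=at(c,250,149,.012,True);b=at(c,314,149,.012,True)
d=b-a;print(a,b,np.linalg.norm(d),np.arctan2(d[1],d[0]))
th=np.arctan2(d[1],d[0])
m=(a+b)/2; n=np.array([-d[1],d[0]])/np.linalg.norm(d)
for s in(1,-1): print(m+s*n*.053)
k=[at(c,x,y,.19,True) for x,y in ((240,192),(317,192),(311,350),(245,350))]; print(k)
S=optics.read_camera('side');cv2.imwrite('pics/s2.png',cv2.resize(S['image'][150:310,280:440],None,fx=3.6,fy=3.6,interpolation=cv2.INTER_CUBIC))
"
```

```text
[ 0.58652841 -0.21634477] [ 0.61945006 -0.16605804] 0.06010482468125498 0.9911391160734327
[ 0.55864676 -0.16217133]
[ 0.64733171 -0.22023147]
[array([ 0.59908335, -0.21170874]), array([ 0.61606405, -0.18586344]), array([ 0.68141977, -0.22819898]), array([ 0.66368491, -0.25515994])]
```

View pics/s2.png

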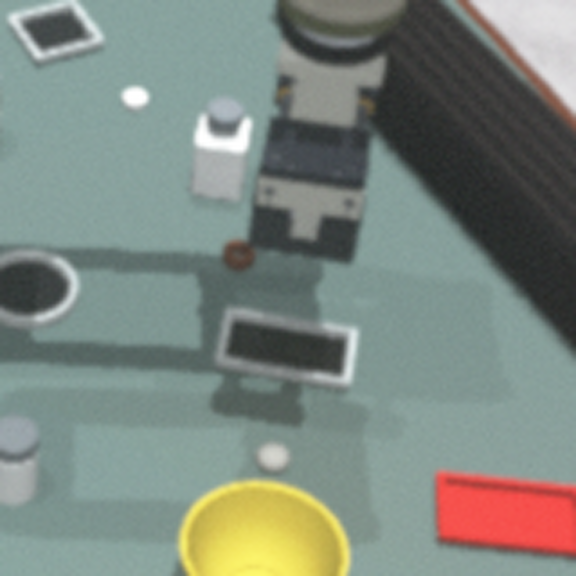

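```bash
python3 -m inch '[[[2,25,2.5,0,0,0],[0,30,0,0,0,0],[0,30,0,0,0,0],[0,20,0,0,0,0],[0,8,0,0,0,0],[0,0,0,0,0,0]]]'; python3 -c "
from h import *
go(.646,-.222,.037,.985)"
```

```text
t: 6.95
tool_pos: [0.6469, -0.2224, 0.0495]
orientation: [-1.522, 0.457, -0.457]
force: [0.2, -0.8, -1.3]
opening: 0.0342
t 6.95 pos [ 0.6469 -0.2224  0.0495] jawyaw 0.988 q [-0.41  0.49  1.39 -0.    1.27 -1.39] open 34.2 F [ 0.2 -0.8 -1.3]
y_tool in world [-0.  0. -1.] shift mm [-1.  12.5 -0.2]
turn about tool y 0.003 after turn the shift would be [-1.  12.5 -0.2]
```

```bash
python3 -m inch '[[[-1,5,0,0,0,0],[0,4,0,0,0,0],[0,2.5,0,0,0,0],[0,0,0,0,0,0]]]'; python3 -c "
from h import *
go(.646,-.222,.037,.985)"
```

```text
t: 7.45
tool_pos: [0.6463, -0.2219, 0.0383]
orientation: [-1.522, 0.457, -0.458]
force: [0.0, -0.1, -1.0]
opening: 0.0338
t 7.45 pos [ 0.6463 -0.2219  0.0383] jawyaw 0.987 q [-0.41  0.5   1.4  -0.    1.25 -1.39] open 33.8 F [ 0.  -0.1 -1. ]
y_tool in world [ 0. -0. -1.] shift mm [-0.2  1.3 -0.2]
turn about tool y 0.002 after turn the shift would be [-0.2  1.3 -0.2]
```

```bash
python3 -m inch '[[[0,2,0,0,0,0],[0,0,0,0,0,0]]]'; python3 -m inch '[[[0,0,0,0,0,0],[0,0,0,0,0,0],[0,0,0,0,0,0],[0,0,0,0,0,0]]]' 65; python3 -m inch '[[[0,-15,0,0,0,0],[0,-35,0,0,0,0],[0,-45,0,0,0,0],[0,-25,0,0,0,0],[0,0,0,0,0,0]]]'; python3 -c "
from h import *
go(.680,-.017,.15,.97)
c=optics.read_camera('wrist');cv2.imwrite('pics/w3.png',c['image'])"
```

```text
t: 7.7
tool_pos: [0.6464, -0.222, 0.0382]
orientation: [-1.522, 0.457, -0.458]
force: [-7.9, 3.1, 11.4]
opening: 0.034
t: 8.2
tool_pos: [0.646, -0.2218, 0.0359]
orientation: [-1.522, 0.458, -0.457]
force: [0.2, 0.9, 0.3]
opening: 0.0644
t: 8.82
tool_pos: [0.6482, -0.2227, 0.1606]
orientation: [-1.523, 0.452, -0.463]
force: [0.6, -0.3, -1.5]
opening: 0.065
t 8.82 pos [ 0.6482 -0.2227  0.1606] jawyaw 0.987 q [-0.41  0.39  1.31  0.    1.44 -1.39] open 65.0 F [ 0.6 -0.3 -1.5]
y_tool in world [ 0.006 -0.003 -1.   ] shift mm [-86.9  10.3 189.2]
turn about tool y 0.017 after turn the shift would be [-90.1  10.3 187.7]
```

View pics/w3.png

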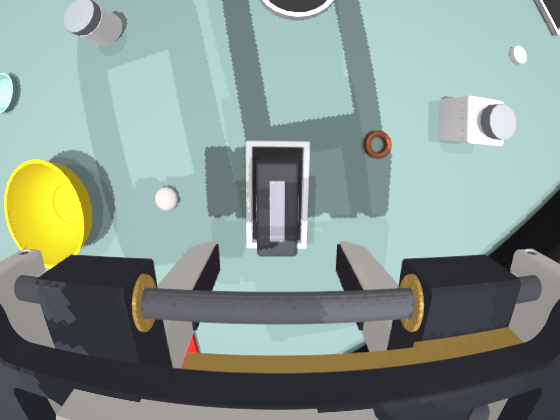

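The case (pixels ~(277,205)) sits inside the grey oblong rim. Next, the bottle.

```bash
python3 -m inch '[[[-18,0,37,0,0.015,0],[-18,0,38,0,0,0],[-18,0,38,0,0,0],[-18,0,38,0,0,0],[-18,0,37,0,0,0],[0,0,0,0,0,0],[0,0,0,0,0,0]]]'; python3 -c "
from h import *
go(.680,-.017,.045,.97)
c=optics.read_camera('wrist');cv2.imwrite('pics/w4.png',c['image'])
cv2.imwrite('pics/w4c.png',cv2.resize(c['image'][145:285,220:350],None,fx=4,fy=4,interpolation=cv2.INTER_CUBIC))
import pickle;pickle.dump(c,open('c.pkl','wb'))"
```

```text
t: 9.75
tool_pos: [0.6762, -0.016, 0.1544]
orientation: [-1.521, 0.471, -0.467]
force: [0.8, -0.3, 0.4]
opening: 0.0656
t 9.75 pos [ 0.6762 -0.016   0.1544] jawyaw 0.972 q [-0.1   0.38  1.33 -0.    1.43 -1.07] open 65.6 F [ 0.8 -0.3  0.4]
y_tool in world [-0.003 -0.    -1.   ] shift mm [  3.9 109.4   1.5]
turn about tool y 0.002 after turn the shift would be [  3.9 109.4   1.5]
```

View pics/w4c.png

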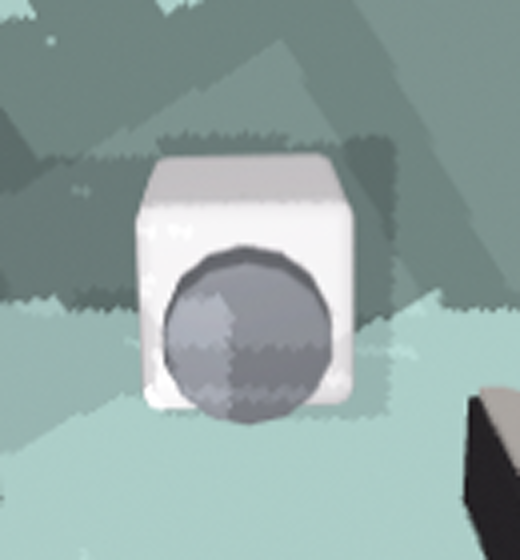

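```bash
python3 -c "
from h import *
import pickle;c=pickle.load(open('c.pkl','rb'))
f=lambda x,y,z:at(c,220+x/4,145+y/4,z,True)
w=np.array([f(x,y,.062) for x,y in ((138,207),(351,207),(351,403),(145,405))])
print(w.mean(0),f(248,337,.086)); 
for i in range(4): d=w[(i+1)%4]-w[i]; print(np.arctan2(d[1],d[0])%(np.pi/2),np.linalg.norm(d))
x,y=(w.mean(0)+f(248,337,.086))/2
go(x,y,.04,.97)"
```

```text
[ 0.68211061 -0.01566054] [ 0.68103969 -0.01490382]
0.9743138275770493 0.04188702783728911
0.9983396804959658 0.04094689166474437
0.9834948160028487 0.04223167657008405
0.9898202587443499 0.0413277657140956
t 9.8 pos [ 0.6764 -0.0167  0.1548] jawyaw 0.971 q [-0.1   0.38  1.33 -0.    1.43 -1.07] open 64.9 F [-0.2 -0.2 -0.9]
y_tool in world [-0.002 -0.    -1.   ] shift mm [  3.7 114.8   4.2]
turn about tool y 0.001 after turn the shift would be [  3.7 114.8   4.2]
```

```bash
python3 -m inch '[[[3.7,20,4,0,-0.01,0],[0,30,0,0,0,0],[0,30,0,0,0,0],[0,25,0,0,0,0],[0,15,0,0,0,0],[0,0,0,0,0,0]]]'; python3 -m inch '[[[0,0,0,0,0,0],[0,0,0,0,0,0],[0,0,0,0,0,0],[0,0,0,0,0,0],[0,0,0,0,0,0]]]' 20 25;python3 -c "
from h import *
go(.6816,-.0155,.035,.98)"
```

```text
t: 10.55
tool_pos: [0.681, -0.0149, 0.0338]
orientation: [-1.522, 0.464, -0.459]
force: [-0.6, 0.4, 0.1]
opening: 0.065
t: 11.18
tool_pos: [0.6833, -0.0148, 0.0376]
orientation: [-1.521, 0.46, -0.463]
force: [-1.5, -0.1, 7.3]
opening: 0.0436
t 11.18 pos [ 0.6833 -0.0148  0.0376] jawyaw 0.982 q [-0.1   0.5   1.4  -0.    1.24 -1.08] open 43.6 F [-1.5 -0.1  7.3]
y_tool in world [ 0.002 -0.001 -1.   ] shift mm [-1.   2.6 -1.5]
turn about tool y 0.002 after turn the shift would be [-1.   2.6 -1.5]
```

```bash
python3 -m inch '[[[0,-15,0,0,0,0],[0,-30,0,0,0,0],[0,-40,0,0,0,0],[0,-30,0,0,-0.1,0],[0,-5,0,0,-0.18,0],[0,0,0,0,-0.18,0],[0,0,0,0,-0.18,0],[0,0,0,0,0,0]]]';python3 -c "
from h import *
go(.6245,.2275,.15,1.62)"
```

```text
t: 12.18
tool_pos: [0.6824, -0.0143, 0.1566]
orientation: [-1.57, -0.04, 0.039]
force: [0.2, -0.1, -2.3]
opening: 0.0434
t 12.18 pos [ 0.6824 -0.0143  0.1566] jawyaw 1.621 q [-0.1   0.39  1.31  0.    1.44 -1.72] open 43.4 F [ 0.2 -0.1 -2.3]
y_tool in world [ 0.  0. -1.] shift mm [-45.7   6.7 244.4]
turn about tool y 0.001 after turn the shift would be [-45.9   6.7 244.4]
```

```bash
python3 -m inch '[[[-7,0,35,0,0,0],[-8,0,45,0,0,0],[-8,0,45,0,0,0],[-8,0,45,0,0,0],[-8,0,40,0,0,0],[-7,0,34,0,0,0],[0,0,0,0,0,0],[0,0,0,0,0,0]]]';python3 -c "
from h import *
go(.6245,.2275,.15,1.62)
c=optics.read_camera('wrist');cv2.imwrite('pics/w5.png',c['image'])
import pickle;pickle.dump(c,open('c.pkl','wb'))"
```

```text
t: 13.18
tool_pos: [0.6241, 0.2265, 0.1563]
orientation: [-1.571, -0.039, 0.038]
force: [0.6, -1.1, -1.0]
opening: 0.0441
t 13.18 pos [0.6241 0.2265 0.1563] jawyaw 1.62 q [ 0.27  0.34  1.37 -0.    1.43 -1.35] open 44.1 F [ 0.6 -1.1 -1. ]
y_tool in world [ 0. -0. -1.] shift mm [0.5 6.3 0.9]
turn about tool y -0.0 after turn the shift would be [0.5 6.3 0.9]
```

View pics/w5.png

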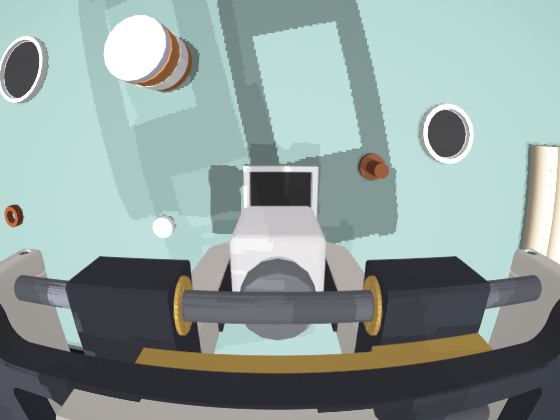

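```bash
python3 -c "
from h import *
import pickle;c=pickle.load(open('c.pkl','rb'))
a=at(c,244,166,.012,True);b=at(c,318.5,167,.012,True)
d=b-a;print(a,b,np.linalg.norm(d),np.arctan2(d[1],d[0]))
n=np.array([-d[1],d[0]])/np.linalg.norm(d); print((a+b)/2-n*.035)
print(at(c,278,299,.198+.01,True))
"
```

```text
[0.59129335 0.19340166] [0.58866242 0.26303443] 0.06968245259242398 1.6085612770984345
[0.62495293 0.22953951]
[0.61721449 0.22612187]
```

```bash
python3 -m inch '[[[2,20,1,0,0.005,0],[0,30,0,0,0,0],[0,30,0,0,0,0],[0,20,0,0,0,0],[0,8,0,0,0,0],[0,4,0,0,0,0],[0,2,0,0,0,0],[0,0,0,0,0,0]]]';python3 -c "
from h import *
go(.6255,.228,.04,1.61)"
```

```text
t: 14.22
tool_pos: [0.6266, 0.2281, 0.0431]
orientation: [-1.57, -0.037, 0.035]
force: [-0.9, 0.2, -1.0]
opening: 0.0438
t 14.22 pos [0.6266 0.2281 0.0431] jawyaw 1.617 q [ 0.27  0.45  1.45 -0.    1.24 -1.34] open 43.8 F [-0.9  0.2 -1. ]
y_tool in world [ 0.001  0.    -1.   ] shift mm [-1.1  3.1 -0.1]
turn about tool y 0.007 after turn the shift would be [-1.1  3.1 -0.1]
```

```bash
python3 -m inch '[[[0,1.5,0,0,0,0],[0,1.5,0,0,0,0],[0,1.5,0,0,0,0],[0,0,0,0,0,0]]]'; python3 -c "
from h import *
go(.6255,.228,.04,1.61)"
```

```text
t: 14.72
tool_pos: [0.6272, 0.2282, 0.0426]
orientation: [-1.57, -0.039, 0.034]
force: [-14.0, -4.1, 26.0]
opening: 0.0445
t 14.72 pos [0.6272 0.2282 0.0426] jawyaw 1.617 q [ 0.27  0.45  1.45 -0.    1.24 -1.34] open 44.5 F [-14.   -4.1  26. ]
y_tool in world [ 0.003  0.    -1.   ] shift mm [-1.7  2.6 -0.2]
turn about tool y 0.007 after turn the shift would be [-1.7  2.6 -0.2]
```

```bash
python3 -m inch '[[[0,0,0,0,0,0],[0,0,0,0,0,0],[0,0,0,0,0,0],[0,0,0,0,0,0]]]' 66; python3 -m inch '[[[0,-15,0,0,0,0],[0,-35,0,0,0,0],[0,-45,0,0,0,0],[0,-25,0,0,0,0],[0,0,0,0,0,0],[0,0,0,0,0,0]]]'; python3 -c "
from h import *
go(.490,.1066,.15,1.61)
c=optics.read_camera('wrist');cv2.imwrite('pics/w6.png',c['image'])
T=optics.read_camera('side');cv2.imwrite('pics/s6.png',cv2.resize(T['image'][120:280,260:420],None,fx=3.6,fy=3.6,interpolation=cv2.INTER_CUBIC))"
```

```text
t: 15.22
tool_pos: [0.6258, 0.2278, 0.0372]
orientation: [-1.571, -0.036, 0.037]
force: [1.7, -0.2, 0.7]
opening: 0.0661
t: 15.98
tool_pos: [0.6254, 0.2277, 0.1566]
orientation: [-1.571, -0.035, 0.037]
force: [0.4, 0.3, -0.6]
opening: 0.0662
t 15.97 pos [0.6254 0.2277 0.1566] jawyaw 1.617 q [ 0.27  0.35  1.37  0.    1.43 -1.34] open 66.2 F [ 0.4  0.3 -0.6]
y_tool in world [-0.001 -0.    -1.   ] shift mm [-140.9    6.8 -114.7]
turn about tool y 0.007 after turn the shift would be [-140.1    6.8 -115.7]
```

View pics/w6.png

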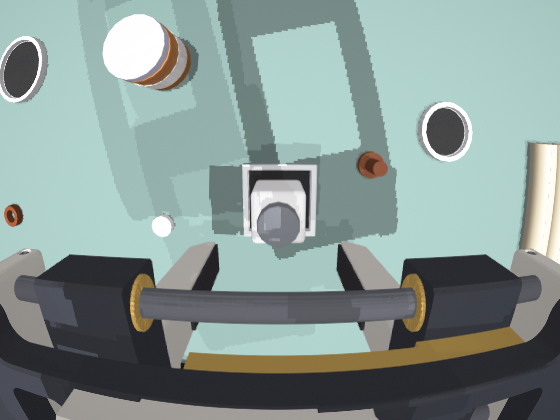

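View pics/s6.png

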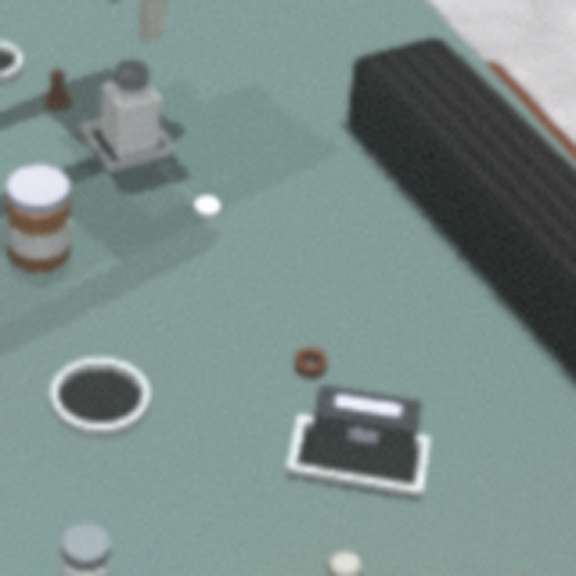

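Bottle sits in the square rim at wrist (278,215) and the case in its oblong one. Next the jar.

```bash
python3 -m inch '[[[-40,0,-33,0,0,0],[-50,0,-41,0,0,0],[-51,0,-42,0,0,0],[0,0,0,0,0,0],[0,0,0,0,0,0]]]' 90; python3 -c "
from h import *
go(.490,.1066,.04,1.61)
c=optics.read_camera('wrist')
cv2.imwrite('pics/w7c.png',cv2.resize(c['image'][145:295,210:360],None,fx=3.8,fy=3.8,interpolation=cv2.INTER_CUBIC))
import pickle;pickle.dump(c,open('c.pkl','wb'))"
```

```text
t: 16.7
tool_pos: [0.4947, 0.1093, 0.1572]
orientation: [-1.57, -0.036, 0.036]
force: [-1.2, 0.5, 0.4]
opening: 0.0897
t 16.7 pos [0.4947 0.1093 0.1572] jawyaw 1.616 q [ 0.12 -0.08  1.83  0.    1.39 -1.5 ] open 89.7 F [-1.2  0.5  0.4]
y_tool in world [-0.  0. -1.] shift mm [ -4.8 117.2  -2.5]
turn about tool y 0.006 after turn the shift would be [ -4.8 117.2  -2.5]
```

View pics/w7c.png

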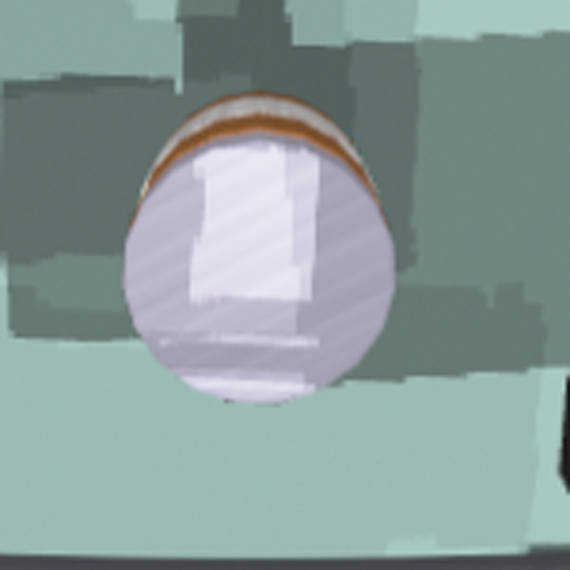

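```bash
python3 -c "
from h import *
import pickle;c=pickle.load(open('c.pkl','rb'))
f=lambda x,y:at(c,210+x/3.8,145+y/3.8,.08,True)
w=np.array([f(123,270),f(395,270),f(260,132),f(260,403)]); print(w[:2].mean(0),w[2:].mean(0))
x=w[2:].mean(0)[0];y=w[:2].mean(0)[1]
go(x,y,.035,1.61)"
```

```text
[0.49065132 0.10948958] [0.49093277 0.10969356]
t 16.75 pos [0.4954 0.1097 0.1577] jawyaw 1.617 q [ 0.12 -0.08  1.83  0.    1.39 -1.5 ] open 90.3 F [ 0.3 -0.8 -0.1]
y_tool in world [ 0.001  0.    -1.   ] shift mm [ -4.5 122.7  -0. ]
turn about tool y 0.007 after turn the shift would be [-4.500e+00  1.227e+02 -1.000e-01]
```

```bash
python3 -m inch '[[[-4.5,22,-0.5,0,0,0],[0,30,0,0,0,0],[0,30,0,0,0,0],[0,25,0,0,0,0],[0,15,0,0,0,0],[0,0,0,0,0,0]]]'; python3 -m inch '[[[0,0,0,0,0,0],[0,0,0,0,0,0],[0,0,0,0,0,0],[0,0,0,0,0,0],[0,0,0,0,0,0],[0,0,0,0,0,0]]]' 30 30;python3 -c "
from h import *
go(.4909,.1093,.035,1.61)"
```

```text
t: 17.5
tool_pos: [0.4899, 0.109, 0.0345]
orientation: [-1.571, -0.035, 0.039]
force: [0.1, -0.4, -0.1]
opening: 0.0902
t: 18.25
tool_pos: [0.4906, 0.1088, 0.0362]
orientation: [-1.57, -0.037, 0.036]
force: [-1.4, 0.7, 4.3]
opening: 0.0558
t 18.25 pos [0.4906 0.1088 0.0362] jawyaw 1.617 q [ 0.12  0.05  1.94  0.    1.15 -1.5 ] open 55.8 F [-1.4  0.7  4.3]
y_tool in world [ 0.001  0.    -1.   ] shift mm [0.3 1.2 0.5]
turn about tool y 0.007 after turn the shift would be [0.3 1.2 0.5]
```

```bash
python3 -m inch '[[[0,-15,0,0,0,0],[0,-30,0,0,0,0],[0,-40,0,0,0,0],[-3,-30,-25,0,0,0],[-6,-5,-45,0,0,0],[-6,0,-45,0,0,0],[-6,0,-45,0,0,0],[-4,0,-35,0,0,0]]]';python3 -m inch '[[[0,0,0,0,0,0]]]'; python3 -c "
from h import *
go(.4745,-.0875,.15)
c=optics.read_camera('wrist');cv2.imwrite('pics/w8.png',c['image'])
import pickle;pickle.dump(c,open('c.pkl','wb'))"
```

```text
t: 19.25
tool_pos: [0.4737, -0.089, 0.1561]
orientation: [-1.571, -0.036, 0.036]
force: [0.5, 0.8, -2.1]
opening: 0.0557
t: 19.38
tool_pos: [0.4738, -0.0894, 0.156]
orientation: [-1.571, -0.033, 0.034]
force: [0.8, 0.5, -1.6]
opening: 0.0554
t 19.38 pos [ 0.4738 -0.0894  0.156 ] jawyaw 1.614 q [-0.29 -0.15  1.9  -0.    1.39 -1.91] open 55.4 F [ 0.8  0.5 -1.6]
y_tool in world [-0.    -0.001 -1.   ] shift mm [0.8 6.  1.9]
```

View pics/w8.png

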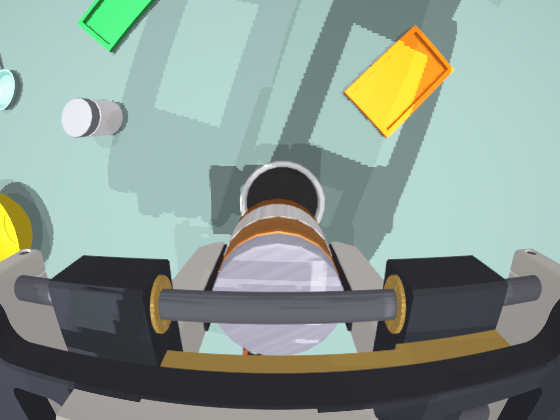

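```bash
python3 -c "
from h import *
import pickle;c=pickle.load(open('c.pkl','rb'))
p=[proj(c,[.4745+.041*np.cos(a),-.0875+.041*np.sin(a),.012],True).round(1) for a in np.arange(8)*np.pi/4]; print(p)
f=lambda u,v:at(c,u,v,.012,True)
print(f(283,161.5)+[.041,0],(f(241,200)+f(325,200))/2)"
```

```text
[array([277.8, 243.4]), array([307.9, 233. ]), array([322.4, 204.7]), array([312., 174.]), array([281.7, 159.7]), array([250.1, 171.3]), array([236.7, 201. ]), array([248.6, 230.5])]
[ 0.47609183 -0.08618399] [ 0.47161075 -0.08437011]
```

```bash
python3 -m inch '[[[1.8,20,3,0,0,0],[0,30,0,0,0,0],[0,30,0,0,0,0],[0,20,0,0,0,0],[0,8,0,0,0,0],[0,4,0,0,0,0],[0,2,0,0,0,0],[0,0,0,0,0,0]]]';python3 -c "
from h import *
go(.4755,-.086,.04)"
```

```text
t: 20.42
tool_pos: [0.4765, -0.0843, 0.0423]
orientation: [-1.571, -0.037, 0.036]
force: [0.5, -0.6, -2.3]
opening: 0.0555
t 20.43 pos [ 0.4765 -0.0843  0.0423] jawyaw 1.617 q [-0.28 -0.01  1.99  0.    1.16 -1.9 ] open 55.5 F [ 0.5 -0.6 -2.3]
y_tool in world [ 0.001 -0.    -1.   ] shift mm [-1.1  2.3 -1.6]
```

```bash
python3 -m inch '[[[-1,1.2,-1,0,0,0],[0,1.2,0,0,0,0],[0,0,0,0,0,0]]]'; python3 -c "
from h import *
go(.4755,-.086,.04)"
```

```text
t: 20.8
tool_pos: [0.4753, -0.0856, 0.0402]
orientation: [-1.571, -0.036, 0.036]
force: [-3.1, 0.2, 6.1]
opening: 0.0553
t 20.8 pos [ 0.4753 -0.0856  0.0402] jawyaw 1.617 q [-0.28 -0.01  1.99 -0.    1.16 -1.9 ] open 55.3 F [-3.1  0.2  6.1]
y_tool in world [ 0. -0. -1.] shift mm [ 0.2  0.2 -0.5]
```

Contact at the expected floor height. Release, rise, and go over the pot.

```bash
python3 -m inch '[[[0,0,0,0,0,0],[0,0,0,0,0,0],[0,0,0,0,0,0],[0,0,0,0,0,0]]]' 85; python3 -m inch '[[[0,-15,0,0,0,0],[0,-35,0,0,0,0],[0,-45,0,0,0,0],[0,-25,0,0,0,0],[0,0,0,0,0,0]]]'; python3 -c "
from h import *
go(.3925,-.2725,.15,1.3)
c=optics.read_camera('wrist');cv2.imwrite('pics/w9.png',c['image'])"
```

```text
t: 21.3
tool_pos: [0.475, -0.0853, 0.0392]
orientation: [-1.57, -0.036, 0.036]
force: [0.5, 1.3, 0.6]
opening: 0.0844
t: 21.92
tool_pos: [0.477, -0.0858, 0.1628]
orientation: [-1.572, -0.041, 0.032]
force: [-1.0, 0.4, -0.4]
opening: 0.085
t 21.93 pos [ 0.477  -0.0858  0.1628] jawyaw 1.617 q [-0.28 -0.15  1.89 -0.    1.4  -1.9 ] open 85.0 F [-1.   0.4 -0.4]
y_tool in world [ 0.006 -0.002 -1.   ] shift mm [ -93.1   12.7 -182.5]
turn about tool y 0.317 after turn the shift would be [ -31.5   13.1 -202.4]
```

View pics/w9.png

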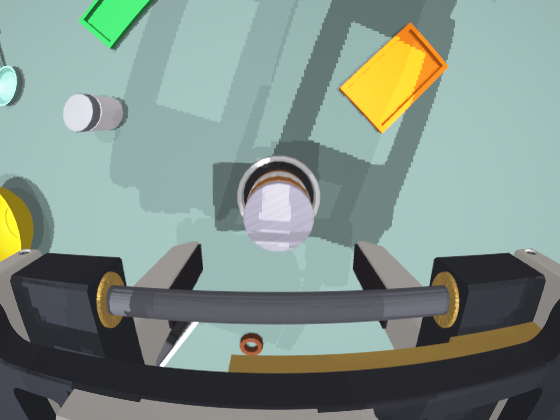

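```bash
python3 -m inch '[[[0,0,0,0,0.16,0],[0,0,0,0,0.16,0],[-5,0,-35,0,0,0],[-6,0,-42,0,0,0],[-7,0,-42,0,0,0],[-7,0,-42,0,0,0],[-6,0,-41,0,0,0],[0,0,0,0,0,0]]]' 66; python3 -m inch '[[[0,0,0,0,0,0]]]'; python3 -c "
from h import *
go(.3925,-.2725,.15,1.3)
c=optics.read_camera('wrist')
cv2.imwrite('pics/w10c.png',cv2.resize(c['image'][145:295,210:360],None,fx=3.8,fy=3.8,interpolation=cv2.INTER_CUBIC))
import pickle;pickle.dump(c,open('c.pkl','wb'))"
```

```text
t: 22.98
tool_pos: [0.3887, -0.2728, 0.1577]
orientation: [-1.559, 0.22, -0.216]
force: [-0.5, 0.9, -0.1]
opening: 0.066
t: 23.1
tool_pos: [0.39, -0.2706, 0.1581]
orientation: [-1.558, 0.217, -0.214]
force: [-0.7, 0.3, 0.5]
opening: 0.0657
t 23.1 pos [ 0.39   -0.2706  0.1581] jawyaw 1.296 q [-0.71 -0.17  1.91  0.    1.4  -2.01] open 65.7 F [-0.7  0.3  0.5]
y_tool in world [-0.001  0.002 -1.   ] shift mm [ 2.9  8.  -1.2]
turn about tool y -0.004 after turn the shift would be [ 2.9  8.  -1.2]
```

View pics/w10c.png

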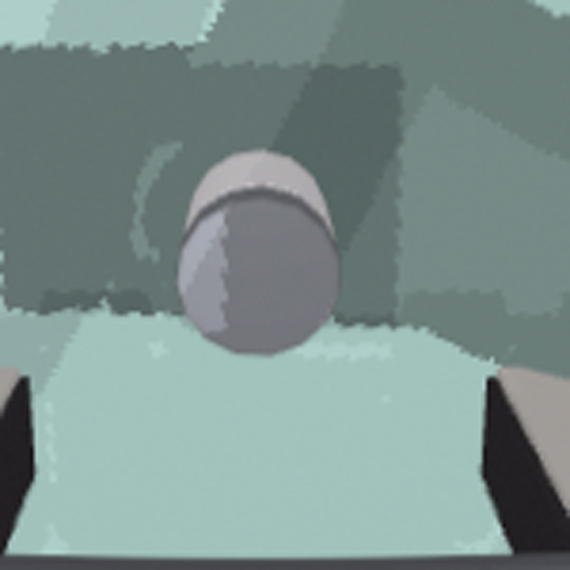

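```bash
python3 -c "
from h import *
import pickle;c=pickle.load(open('c.pkl','rb'))
x,y=at(c,210+259/3.8,145+274/3.8,.062,True);print(x,y)
go(x,y,.03,1.3)"
```

```text
0.3919398158132762 -0.270273688406419
t 23.15 pos [ 0.3903 -0.2703  0.1583] jawyaw 1.297 q [-0.71 -0.17  1.91  0.    1.4  -2.01] open 65.8 F [-0.1 -0.5 -0. ]
y_tool in world [-0.001  0.001 -1.   ] shift mm [  1.7 128.3   0.3]
turn about tool y -0.003 after turn the shift would be [  1.7 128.3   0.3]
```

```bash
python3 -m inch '[[[1.7,23,0,0,0,0],[0,30,0,0,0,0],[0,30,0,0,0,0],[0,28,0,0,0,0],[0,15,0,0,0,0],[0,0,0,0,0,0]]]'; python3 -m inch '[[[0,0,0,0,0,0],[0,0,0,0,0,0],[0,0,0,0,0,0],[0,0,0,0,0,0],[0,0,0,0,0,0],[0,0,0,0,0,0]]]' 20 15;python3 -c "
from h import *
go(.392,-.27,.03,1.3)"
```

```text
t: 23.9
tool_pos: [0.3917, -0.2706, 0.0322]
orientation: [-1.559, 0.216, -0.212]
force: [0.5, -0.3, -0.0]
opening: 0.0661
t: 24.65
tool_pos: [0.3926, -0.2722, 0.0339]
orientation: [-1.561, 0.214, -0.216]
force: [-0.9, 0.3, 6.6]
opening: 0.0357
t 24.65 pos [ 0.3926 -0.2722  0.0339] jawyaw 1.297 q [-0.71 -0.01  2.01  0.    1.15 -2.01] open 35.7 F [-0.9  0.3  6.6]
y_tool in world [ 0.001 -0.001 -1.   ] shift mm [-1.1  3.9  1.9]
turn about tool y -0.003 after turn the shift would be [-1.1  3.9  1.9]
```

```bash
python3 -m inch '[[[0,-15,0,0,0,0],[0,-30,0,0,0,0],[0,-40,0,0,0,0],[0,-35,0,0,0,0],[0,-10,0,0,0,0],[0,0,0,0,0,0]]]';python3 -c "
from h import *
go(.5427,.393,.16)"
```

```text
t: 25.4
tool_pos: [0.3923, -0.272, 0.1634]
orientation: [-1.561, 0.214, -0.215]
force: [0.3, 0.7, -1.6]
opening: 0.0357
t 25.4 pos [ 0.3923 -0.272   0.1634] jawyaw 1.297 q [-0.71 -0.17  1.9  -0.    1.41 -2.01] open 35.7 F [ 0.3  0.7 -1.6]
y_tool in world [ 0.001 -0.001 -1.   ] shift mm [-35.    3.1 680.9]
```

```bash
python3 -m inch '[[[-1,0,30,0,0,0],[-3,0,45,0,0,0],[-3,0,50,0,0,0],[-3,0,50,0,0,0],[-3,0,50,0,0,0],[-3,0,50,0,0,0],[-3,0,50,0,0,0],[-3,0,50,0,0,0]]]';python3 -m inch '[[[-2,0,55,0,0,0],[-2,0,55,0,0,0],[-2,0,55,0,0,0],[-2,0,55,0,0,0],[-2,0,45,0,0,0],[-2,0,35,0,0,0],[0,0,0,0,0,0],[0,0,0,0,0,0]]]'; python3 -c "
from h import *
go(.5427,.393,.16)
c=optics.read_camera('wrist');cv2.imwrite('pics/w11.png',c['image'])
import pickle;pickle.dump(c,open('c.pkl','wb'))"
```

```text
t: 26.4
tool_pos: [0.4712, 0.0967, 0.1609]
orientation: [-1.561, 0.217, -0.212]
force: [0.6, -1.3, 0.6]
opening: 0.0356
t: 27.4
tool_pos: [0.541, 0.3861, 0.1611]
orientation: [-1.563, 0.217, -0.213]
force: [-0.1, -0.9, 0.0]
opening: 0.0359
t 27.4 pos [0.541  0.3861 0.1611] jawyaw 1.297 q [ 0.54  0.34  1.36 -0.    1.44 -0.75] open 35.9 F [-0.1 -0.9  0. ]
y_tool in world [-0.003 -0.002 -1.   ] shift mm [-0.3  1.1  7.1]
```

View pics/w11.png

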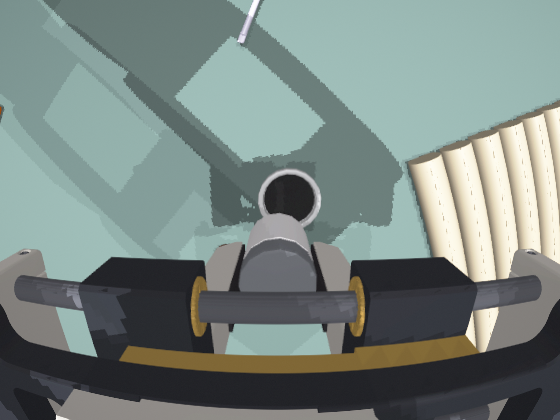

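```bash
python3 -c "
from h import *
import pickle;c=pickle.load(open('c.pkl','rb'))
for h in ((.5427,.393),(.542,.396)):
  print([proj(c,[h[0]+.031*np.cos(a),h[1]+.031*np.sin(a),.012],True).round(1) for a in 1.297+np.pi/2*np.arange(4)])
"
```

```text
[array([317., 201.]), array([285.2, 168.9]), array([253. , 200.8]), array([284.8, 231.5])]
[array([319.8, 199.5]), array([288.1, 167.4]), array([255.8, 199.3]), array([287.6, 230.1])]
```

```bash
python3 -m inch '[[[0,20,9.5,0,0,0],[0,30,0,0,0,0],[0,30,0,0,0,0],[0,25,0,0,0,0],[0,8,0,0,0,0],[0,5,0,0,0,0],[0,2,0,0,0,0],[0,0,0,0,0,0]]]';python3 -c "
from h import *
go(.5435,.3955,.038)
c=optics.read_camera('wrist');cv2.imwrite('pics/w12.png',c['image'])"
```

```text
t: 28.45
tool_pos: [0.5451, 0.3967, 0.0442]
orientation: [-1.559, 0.214, -0.216]
force: [0.5, -0.7, 0.5]
opening: 0.0358
t 28.45 pos [0.5451 0.3967 0.0442] jawyaw 1.297 q [ 0.55  0.47  1.43  0.    1.25 -0.74] open 35.8 F [ 0.5 -0.7  0.5]
y_tool in world [ 0.001  0.001 -1.   ] shift mm [-1.2  6.2 -1.6]
```

View pics/w12.png

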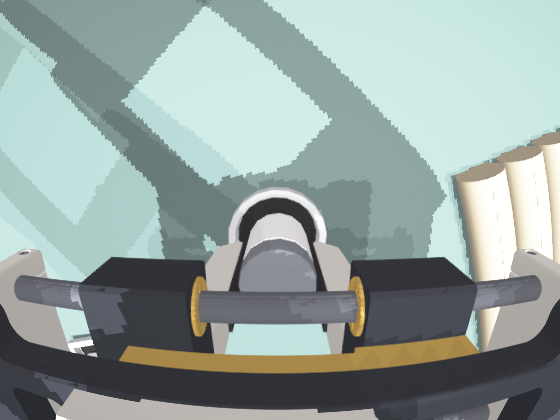

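Pot (278,265) is centred laterally in the round rim (230–326). Lower gently to contact.

```bash
python3 -m inch '[[[-1,2,0,0,0,0],[0,2,0,0,0,0],[0,1.5,0,0,0,0],[0,1,0,0,0,0],[0,0,0,0,0,0]]]';python3 -c "
from h import *
go(.5435,.3955,.038)"
```

```text
t: 29.12
tool_pos: [0.5436, 0.3967, 0.0379]
orientation: [-1.56, 0.215, -0.215]
force: [-4.5, -2.0, 8.6]
opening: 0.0359
t 29.12 pos [0.5436 0.3967 0.0379] jawyaw 1.297 q [ 0.55  0.47  1.43 -0.    1.24 -0.74] open 35.9 F [-4.5 -2.   8.6]
y_tool in world [ 0. -0. -1.] shift mm [ 0.2 -0.1 -1.1]
```

Contact at floor height as expected.

```bash
python3 -m inch '[[[0,0,0,0,0,0],[0,0,0,0,0,0],[0,0,0,0,0,0],[0,0,0,0,0,0]]]' 62; python3 -m inch '[[[0,-15,0,0,0,0],[0,-35,0,0,0,0],[0,-45,0,0,0,0],[0,-40,0,0,0,0],[0,0,0,0,0,0],[0,0,0,0,0,0]]]'; python3 -c "
from h import *
go(.3925,-.2725,.15,1.3)
c=optics.read_camera('wrist');cv2.imwrite('pics/w13.png',c['image'])
S=optics.read_camera('side')['image'];cv2.imwrite('pics/s13.png',cv2.resize(S[115:325,225:405],None,fx=2.8,fy=2.8,interpolation=cv2.INTER_CUBIC))
S=optics.read_camera('top')['image'];cv2.imwrite('pics/t13.png',cv2.resize(S[110:260,110:450],None,fx=2.3,fy=2.3,interpolation=cv2.INTER_CUBIC))
"
```

```text
t: 29.62
tool_pos: [0.5435, 0.3966, 0.0365]
orientation: [-1.56, 0.215, -0.215]
force: [0.5, 0.1, -0.5]
opening: 0.0616
t: 30.38
tool_pos: [0.5435, 0.3966, 0.1721]
orientation: [-1.56, 0.215, -0.215]
force: [-0.3, -0.0, -0.4]
opening: 0.0622
t 30.38 pos [0.5435 0.3966 0.1721] jawyaw 1.297 q [ 0.55  0.35  1.33  0.    1.46 -0.74] open 62.2 F [-0.3 -0.  -0.4]
y_tool in world [ 0.  0. -1.] shift mm [  35.5   21.9 -685.1]
turn about tool y -0.003 after turn the shift would be [  33.5   21.9 -685.2]
```

View pics/w13.png

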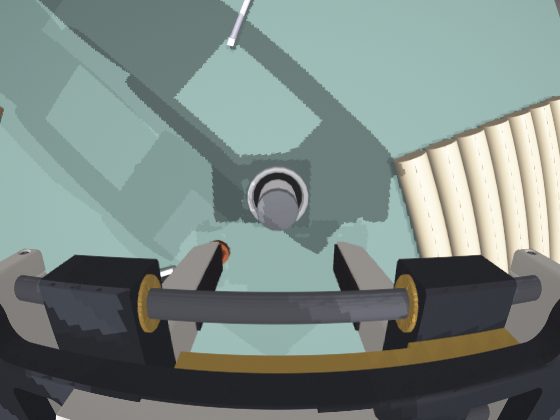

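View pics/s13.png

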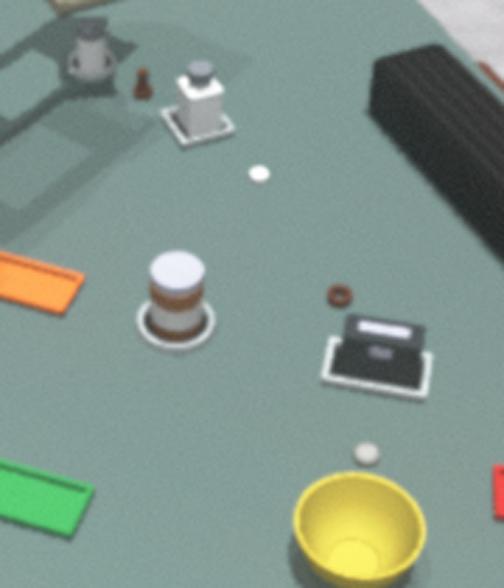

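View pics/t13.png

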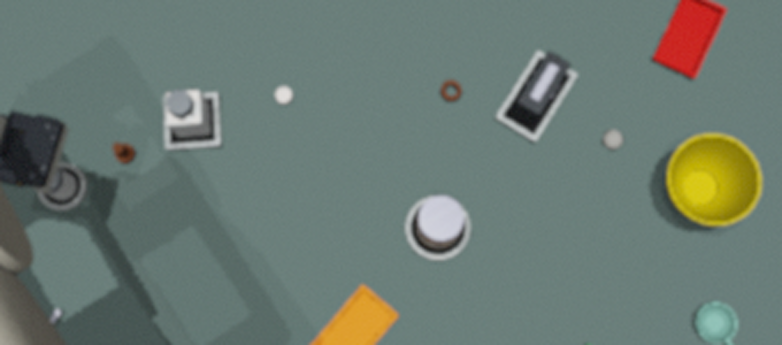

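```bash
python3 -c "
from h import *
c=optics.read_camera('top');s=optics.read_camera('side');w=optics.read_camera('wrist')
f=lambda x,y,z:at(c,110+x/2.3,110+y/2.3,z).round(4)
g=lambda x,y,z:at(s,225+x/2.8,115+y/2.8,z).round(4)
print('bottle',f(180,103,.09),g(201,68,.09),'want .625 .228')
print('jar',f(442,217,.084),g(177,270,.084),'want .475 -.087')
print('case',f(544,84,.064),g(384,328,.064),'want .6455 -.222')
print('pot',at(w,279,209,.066,True),'holder',at(w,277.5,197,.012,True))
"
```

```text
bottle [0.6231 0.2245] [0.6275 0.2244] want .625 .228
jar [ 0.4752 -0.0883] [ 0.4759 -0.0894] want .475 -.087
case [ 0.6422 -0.2228] [ 0.6482 -0.2211] want .6455 -.222
pot [0.5402458  0.39819374] holder [0.54076798 0.39669053]
```

```bash
python3 -c "
from plant import robot
print(robot.close_job())"
```

```text
the job is handed in; nothing more can be done
None
```

I moved the case, the bottle, the jar and the pot into their matching grey holders, each kept upright and lowered slowly until it touched the floor. I handed the job in at about 30.5 s of the 96 s allowed, with the gripper open and about 120 mm above the pot; no verdict was reported.

- **Position:** In the last top, side and wrist pictures all four stand inside their rims. Measured centres are about 1–4 mm from the holders' centres, against a limit of 13 mm. The top and side views of the bottle and the case disagreed with each other by 4–6 mm. The pot was checked from the wrist camera only.
- **Resting on the floor:** The case, jar and pot made contact at the height expected for the 4 mm floor. The bottle touched 1–3 mm higher than I expected and pressed with about 26 N on the wrist. The side and wrist pictures afterwards showed it sitting level inside the rim, so I left it.
- **Bowl:** I never approached the yellow bowl, and it looks unmoved in the pictures. I did not measure its position again.

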